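Clamp the glued housing halves

TASK

Of the two loose white covers, stand the one as wide as the fixed housing half in the leaning jig, its flat back fully against that half, side edges in line, and let go. Then squeeze the spring clamp open, take it off its rail and clip it over the middle of the two flanges along the top, and let its jaws close so that, once let go, it holds both halves together, square and still pushed fully down with its throat stop on the flange tops. Leave the narrower cover, the glue bottle, the screwdriver and the tin where they are.

Things in the scene. Friction and masses are not known exactly. Their poses are not given: they have to be found in the camera images.
- back: White plastic half housing fixed in a plywood jig, leaning 0.36 rad towards the robot. Origin: middle of the bottom edge of its flat mating face, on the jig's sloping floor (z = 0, x 0 to 84, y +-85 mm). z runs up the face, x square out of it, y along the 120 width. Body x -26 to 0, 90 high. A cover is home when its frame coincides with this one.
- back_flange (a point): Top edge of the fixed half's flange, at the mating face: 120 mm above its bottom edge. Axes as back. The flange is 90 wide (y), 8 thick (x -8 to 0) and 30 high; with the cover home the two flanges together are 16 thick, centred on this point.
- cover: Loose white cover that matches: 120 mm wide, 0.13 to 0.25 kg, standing on the bench. Origin: middle of the bottom edge of its flat mating face; z up, y along the width, x out of its front. Shell x 0 to 26, 90 high; flange on top 90 wide, x 0 to 8, z 90 to 120.
- cover_web (a point): Middle of the top of the cover's web, an upright plate on its front to grip it by from above: 14 mm thick (y), x 26 to 66 and z 0 to 90 in the cover's frame. Axes as cover.
- cover_narrow: Loose white cover of the wrong size, only 80 mm wide (flange 60 wide), otherwise the same shape and frame as cover. To be left alone.
- clamp: Steel spring clamp, black rubber handles and jaw tips, 120 mm long, 24 wide (y), 0.12 kg, clipped on the rail's top edge, handles up. Origin: underside of its throat stop, which meets the top edge of the work; z up along the handles; the jaws close along x, equally from both sides. Jaw tips z -24 to -8, 16 apart at joint 0, about 33 squeezed fully. Hinge pin at z 22.
- clamp_handles (a point): Between the clamp's handles, 77 mm above its origin: the height to squeeze. Axes as clamp. Sleeves z 42 to 96 of the clamp; over the outside (x) they splay to 55 mm here and 63 at the top at joint 0; squeezed to the stop they are parallel, 32 over the outside. Squeezing takes 8 to 13 N on each. Released, each jaw presses with about 13 N.
- clamp_jaw (a joint): Angle of each clamp jaw (rad; both move together): 0 with 16 mm between the jaw tips (as on the rail, or on two flanges); grows as the handles are squeezed, stop at 0.22; -0.15 when closed empty.
- rail: Clamp rail, fixed: plywood board 16 mm thick (x), 160 long (y), top edge 100 above the bench, on a steel foot 90 x 180 x 12. Origin: under its centre, on the bench. The clamp sits on its top edge within 35 mm of the middle.
- glue: White glue bottle, 44 mm diameter, 110 high, standing; origin under its centre. To be left alone.
- screwdriver: Screwdriver 180 mm long, lying along its x; to be left alone.
- tin: Metal tin, 70 mm diameter, 80 high, standing; origin under its centre. To be left alone.
There are look-alikes about, which are no part of the job. Leave any yellow look-alike of the cover alone.

How it is judged:
By the outcome, as a careful person would: the job done as asked, in the order asked, and still so for the second after the job is handed in, with the robot touching nothing.
It also fails if it takes over 69 s, if anything falls off the work surface, if the arm or the gripper's body presses on something with over 40 N, if the wrist force passes 120 N, or if a joint passes its speed limit or range.

ROBOT

A 7-joint arm with a two-finger parallel gripper is mounted at the origin on the work surface. World frame = base frame: x ahead of the robot, y to its left, z up, the work surface at z = 0. Lengths are in mm, angles in rad, forces in N, time in s.
With the tool pointing down it reaches from about 425 to 925 mm from the base axis. Payload 6.8 kg.
Tool frame: the origin (TCP) lies on the centre line of the jaws, within the pads' length; the fingertips stand 25 mm ahead of it and the grasp point (between the pads) lies 6 mm ahead of it; z points along the fingers, y is the line along which they close (so a half turn about z gives the same grasp; the last joint's range is limited). The gripper opens to 85 mm and grips with 20 to 120 N. Pads are 22 mm wide; open, the fingers measure 114 mm over their backs; the gripper's body (76 mm by 85 mm) begins 54 mm behind the grasp point. The pads swing forward as they close: fully open they stand 13 mm farther back than shut.
Start: joints at [1.029, 0.477, 0.022, 1.555, -0.011, 1.109, -0.083], TCP at [283.728, -612.491, 234.008] pointing down, gripper open.
Joint ranges: [-2.96, 2.96], [-0.34, 2.1], [-1.41, 1.46], [0.24, 2.44], [-1.37, 4.51], [0.17, 1.92], [-2.96, 2.96]. Speed limits (rad/s): [2.39, 2.39, 3.14, 3.14, 3.14, 3.14, 3.14].

INTERFACE

Orientations are given as a unit quaternion [w, x, y, z].
In Python, from workcell import bot gives the robot as it stands.
- The arm moves only by the tool drive_tool, never from a script. Its argument "plan" is a list of rows, each an object with "slide": the shift along the tool's x, y, z scaled (see below), a list of three; "yaw": the turn about the tool's z scaled (see below). In form: [{"slide": [x, y, z], "yaw": yaw}, ...]. A call has 1 to 8 rows; each row is the pose to reach, as a shift and turn from the pose commanded when the call began, along the tool's axes at that moment; what a row does not reach only later rows make up. The controller multiplies each number of a shift by 100 mm and each number of a turn by 30 degrees. A row lasts 1/10 s, in which the tool goes at most 50 mm and 8.59 degrees, less where a joint would pass 70% of its speed; a pose out of reach is approached as far as the arm can. A call with a number of a shift or a turn outside -1 to 1 is refused whole. A call with a gripper value outside its range is refused whole. "gripper" is the opening, from 0 (shut) to 1 (fully open), set as the call begins (left out, the last holds). The fingers move at their own pace and stop on an object; the grip force is fixed at half the most. Time passes only in rows, so rows that repeat a pose let the fingers close. It gives the time, the measured TCP pose, the force, the opening and the grip force at its end, in the units of the state.
- bot.sense(): the state, without advancing time (a new reading comes with each control period).
- bot.grab_frame(name): name is "scene" or "top" or "wrist"; returns a dict with "image" (400x640x3 uint8, red, green, blue), "range_z" (400x640 float32, mm along the optical axis (not along the pixel's ray), 0 where there is no reading), "mtx" (3x3 intrinsics, pixels), "pose" (4x4, takes a point from camera to world coordinates); the wrist camera has in their place "hand_eye" (4x4, takes a point from camera to tool coordinates, whose origin is the TCP and whose axes are the flange's). Camera axes: x right, y up, looking along -z (the intrinsics and any distortion apply to the point x, -y, -z); pixel columns grow to the right and rows downward; lengths in mm; the calibration is good to about 2 mm. A picture is of the moment at which its call begins: read the wrist's pose just before it.
- bot.job_done(): hands the job in; it is judged then, once.
Trained networks look in a picture, given as the dict that the camera call returned (one of the last four; its "shot" number tells which), for a name from the list of things; names that differ only in an ending like _2 or _b are one class to them, and where a whole thing is asked for, a point or a joint stands for the part that bears it (a point fixed in the world has none). Each returns a list of dicts, best first, with "p" (0 to 1); they miss things now and then, are a little off and sometimes report something else, mostly with a low value. They report only what shows in the picture. A call takes as long as a camera call. They do not tell look-alikes from the thing itself.
- bot.silhouettes(picture, name): "region" (400x640 bool, what is visible of it) and "rect" ([left, top, right, bottom] in pixels, round what is visible of it).
- bot.landmark_of(picture, name): "xy" ([column, row] in pixels: a listed point, or the origin of a listed thing).
The state is a dict: "time_s": time; "q": joint angles; "qd": joint speeds; "joint_efforts": joint torques, N m; "ee_pos": TCP position; "orientation": TCP orientation; "contact_force": force on the tool from outside, world axes, zero at the start; "moment": the same for the moment, N m; "opening": finger opening in mm; "grasp_force": force on a finger pad.
Only numpy, scipy, OpenCV 4.12 (cv2) and the standard library are available. Lean on these libraries where they do the work, as an engineer would, in place of code of your own. Each camera call takes 0.05 s, during which the arm holds its last target. There are 200 camera calls.

## Working session

There is one attempt and no reset: what is moved stays moved. The work goes in short steps, Python scripts to look and compute and a tool call to move; the robot and the scene stay as the last step left them, time stands still between calls to the robot, and variables do not carry over. Pictures are saved under pics/ and viewed, at most 13 in all, crops included, and the job is handed in when it is done.

Besides the shell and the picture viewer there is one more tool, called after "Call:" as name([rows], argument=value, ...), one row to a line, values as JSON. drive_tool: Moves the arm, as the interface text tells. Its arguments: {"type":"object","properties":{"plan":{"type":"array","items":{"type":"object","properties":{"slide":{"type":"array","items":{"type":"number"}},"yaw":{"type":"number"}}}},"gripper":{"type":"number"}},"required":["plan"]}

```bash
ls; mkdir -p pics
cat > h.py <<'E'
import numpy as np, cv2
from workcell import bot
from scipy.spatial.transform import Rotation as R
def save(f,name): cv2.imwrite('pics/'+name, cv2.cvtColor(f['image'],cv2.COLOR_RGB2BGR))
def campose(f,s=None):
    if 'pose' in f: return np.array(f['pose'])
    T=np.eye(4); q=s['orientation']; T[:3,:3]=R.from_quat([q[1],q[2],q[3],q[0]]).as_matrix(); T[:3,3]=s['ee_pos']
    return T@np.array(f['hand_eye'])
def cloud(f,s=None):
    z=f['range_z']; K=np.array(f['mtx']); v,u=np.mgrid[0:z.shape[0],0:z.shape[1]]
    P=np.stack([(u-K[0,2])/K[0,0]*z,-(v-K[1,2])/K[1,1]*z,-z],-1)
    T=campose(f,s); W=P@T[:3,:3].T+T[:3,3]; W[z<=0]=np.nan; return W
E
python3 - <<'E'
from h import *
s=bot.sense(); print(s)
for n in ['scene','top']:
    f=bot.grab_frame(n); save(f,n+'1.png'); print(n,[k for k in f], np.round(f['pose'],3).tolist())
    W=cloud(f); np.save(n+'_W.npy',W)
    for t in ['back','back_flange','cover','cover_web','cover_narrow','clamp','clamp_handles','rail','glue','screwdriver','tin']:
        for d in bot.landmark_of(f,t):
            c,r=[int(round(x)) for x in d['xy']]
            print(t,'lm',round(d['p'],2),np.round(d['xy'],1), np.round(W[min(max(r,0),399),min(max(c,0),639)]))
E
```

```text
pics
{'time_s': 0.0, 'q': array([ 1.02889997,  0.47784719,  0.0223336 ,  1.55642304, -0.01149858,
        1.10926435, -0.08312305]), 'qd': array([ 0.00103315,  0.00069859, -0.00079716,  0.00077273, -0.00010837,
       -0.00091228, -0.0003935 ]), 'joint_efforts': array([ 6.65163716e-04, -5.96447539e+01,  1.60798028e+00, -2.81196767e+01,
        1.23563441e-02,  9.27410438e-03, -2.57534555e-05]), 'ee_pos': array([ 283.46968949, -611.97125072,  233.00599302]), 'orientation': array([-8.68768390e-04,  9.76568730e-01,  2.15203839e-01, -2.60232352e-04]), 'contact_force': array([-0.55214202, -0.45860347, -0.0804772 ]), 'moment': array([-0.03254098,  0.03714578, -0.01849507]), 'grasp_force': 0.0, 'opening': 85.62980557332466}
scene ['image', 'range_z', 'mtx', 'pose', 'shot'] [[0.466, -0.634, 0.617, 1188.872], [0.885, 0.342, -0.317, -310.165], [-0.011, 0.693, 0.721, 891.658], [0.0, 0.0, 0.0, 1.0]]
back lm 0.74 [307.4 260.2] [626. -51.  40.]
back_flange lm 0.93 [299.5 216.5] [582. -43. 148.]
back_flange lm 0.35 [407.2 167. ] [455. 361.  22.]
cover lm 0.77 [466.2 190.1] [631. 421.  53.]
cover lm
[... 1237 characters left out ...]
 [320. 294.  89.]
cover lm 0.78 [171.1 199.1] [591. 438.  73.]
cover lm 0.7 [196.6 255.7] [437. 347. 123.]
cover_web lm 0.91 [228.5 297.3] [325. 273.  87.]
cover_web lm 0.79 [170.6 206.2] [571. 431.  91.]
cover_web lm 0.68 [184.8 240.6] [474. 422.   0.]
cover_web lm 0.48 [417.9 168.5] [ 678. -255.   69.]
cover_narrow lm 0.6 [253.3 225.8] [517. 222.   1.]
clamp lm 0.79 [429.4 240.2] [ 475. -271.  100.]
clamp_handles lm 0.87 [439.1 246.6] [ 453. -328.   11.]
clamp_handles lm 0.23 [347.5 195.5] [592. -48. 139.]
rail lm 0.96 [426.7 245. ] [ 463. -257.  124.]
glue lm 0.6 [413.6 168. ] [ 683. -251.   44.]
screwdriver lm 0.58 [341.6 130.2] [803. -44.  18.]
tin lm 0.88 [230.5 172.4] [666. 275.  77.]
```

View pics/scene1.png

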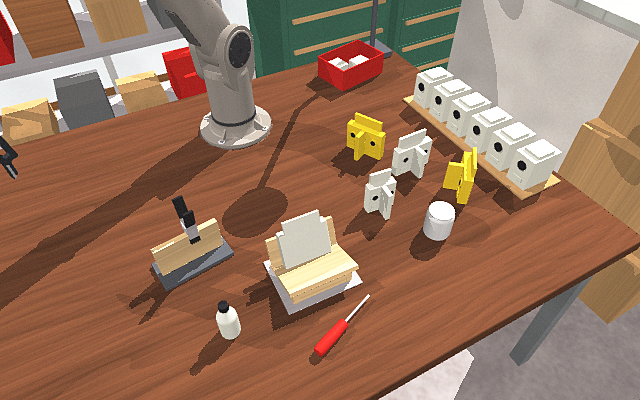

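View pics/top1.png

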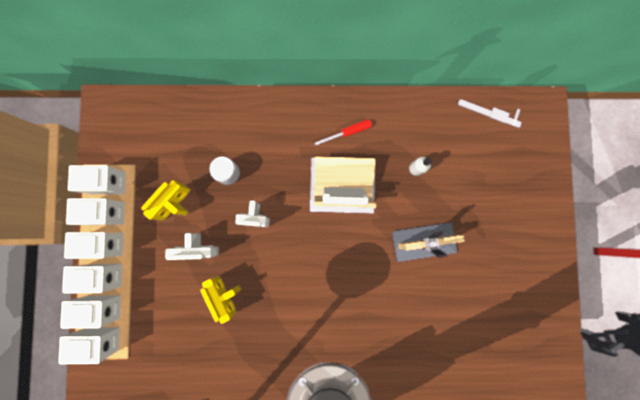

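The scene picture shows the white wide cover at (411,153) and the narrow one at (380,192). The yellow look-alikes are at (366,137) and (462,175). There is also a row of white boxes on a plank at (420–550,80–165), which are not loose. The jig is at (310,250), the clamp on its rail at (187,225), the glue at (228,320), the tin at (438,220) and the screwdriver at (340,325). In the top view the candidates are (192,248) wide, (253,215) narrow, (217,298) yellow and (166,200) yellow. By the description I choose (192,248).

Run:
```python
from h import *
f=bot.grab_frame('wrist'); print(np.round(f['hand_eye'],3).tolist(), np.round(f['mtx'],1).tolist())
im=cv2.imread('pics/scene1.png')[110:230,320:500]; cv2.imwrite('pics/crop1.png',cv2.resize(im,None,fx=4,fy=4,interpolation=cv2.INTER_CUBIC))
ws=[np.load('top_W.npy').reshape(-1,3),np.load('scene_W.npy').reshape(-1,3)]
cols=[cv2.imread('pics/top1.png').reshape(-1,3),cv2.imread('pics/scene1.png').reshape(-1,3)]
def rect(P):
    (c,wh,a)=cv2.minAreaRect(P[:,:2].astype(np.float32)); return np.round(c,1),np.round(wh,1),round(a,1),len(P)
for W,C,n in zip(ws,cols,['top','scene']):
    for nm,(x0,x1,y0,y1) in dict(wide=(395,515,310,450),narrow=(490,580,170,270)).items():
        m=(W[:,0]>x0)&(W[:,0]<x1)&(W[:,1]>y0)&(W[:,1]<y1)
        P=W[m]
        for lo,hi in [(20,140),(80,96),(112,126)]:
            Q=P[(P[:,2]>lo)&(P[:,2]<hi)]
            if len(Q)>4: print(n,nm,lo,hi,rect(Q),np.round(Q.mean(0),1))
    m=(W[:,0]>540)&(W[:,0]<600)&(W[:,1]>-120)&(W[:,1]<40)&(W[:,2]>60)
    print(n,'jig',rect(W[m]), W[m].max(0))
    m=(W[:,0]>400)&(W[:,0]<540)&(W[:,1]>-370)&(W[:,1]<-180)
    for lo,hi in [(5,18),(92,106),(150,215)]:
        Q=W[m&(W[:,2]>lo)&(W[:,2]<hi)]; 
        if len(Q)>4: print(n,'rail',lo,hi,rect(Q),np.round(Q.mean(0),1),Q[:,2].max())
```

```text
[[-0.001, 0.948, 0.319, 82.096], [1.0, 0.001, -0.0, -0.1], [-0.001, 0.319, -0.948, -139.764], [0.0, 0.0, 0.0, 1.0]] [[356.2, 0.0, 324.3], [0.0, 356.2, 200.7], [0.0, 0.0, 1.0]]
top wide 20 140 (array([464.3, 381.8]), array([122.2,  65.5]), 89.7, 741) [453.9 374.1  85.6]
top wide 80 96 (array([465.8, 382. ]), array([121.7,  62.4]), 89.6, 422) [454.2 377.9  90. ]
top wide 112 126 (array([435.5, 381.5]), array([ 8. , 90.6]), 0.0, 117) [435.5 380.9 120. ]
top narrow 20 140 (array([550. , 211.8]), array([79.8, 61.3]), 84.6, 438) [540.2 208.8  88. ]
top narrow 80 96 (array([549.8, 211. ]), array([79.7, 58.9]), 81.7, 275) [542.3 211.   90.1]
top narrow 112 126 (array([523.5, 214.7]), array([60.3,  7.9]), 84.5, 71) [523.5 214.8 120.2]
top jig (array([584.9, -40.6]), array([157.8,  33.4]), 88.2, 660) [599.78941056  38.29791637 151.50060503]
top rail 5 18 (array([ 473.7, -277.4]), array([118.1, 189.7]), 4.3, 1200) [ 471.8 -274.5   11.7] 17.68351420211866
top rail 92 106 (array([ 471.6, -285.9]), array([ 30. , 160.1]), 11.8, 294) [ 469.6 -286.8   99.3] 104.75532431876354
top rail 150 215 (array(
[... 427 characters left out ...]
[81.2, 66.4]), 84.3, 985) [539.1 205.1  77. ]
scene narrow 80 96 (array([549.1, 210.4]), array([81.2, 61.7]), 83.1, 345) [539.8 209.8  89.1]
scene narrow 112 126 (array([520.7, 214.2]), array([61.7, 13.3]), 84.3, 94) [521.3 212.6 118.4]
scene jig (array([583.5, -40.1]), array([160. ,  36.4]), 88.3, 1124) [599.996231    39.93108552 150.69028733]
scene rail 5 18 (array([ 479.8, -283.7]), array([ 76.8, 178.7]), 5.1, 1192) [ 492.3 -284.9   11.2] 17.98890777868496
scene rail 92 106 (array([ 469.2, -287.1]), array([ 30.4, 159.2]), 4.3, 484) [ 470.8 -291.8   98.2] 105.96617435353016
scene rail 150 215 (array([ 465.1, -270.9]), array([66.2, 24.2]), 8.7, 335) [ 463.  -271.8  172.9] 192.87863644833067
```

View pics/crop1.png

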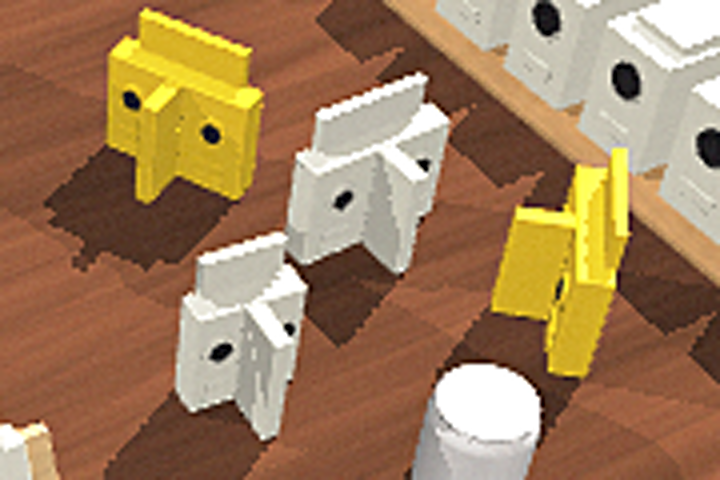

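The crop confirms it: the wide white cover stands between the yellow one and the narrow white one. Next I fit its yaw, the jig face and the clamp.

Run:
```python
from h import *
T=np.load('top_W.npy').reshape(-1,3);S=np.load('scene_W.npy').reshape(-1,3)
def sel(W,x0,x1,y0,y1,z0,z1): return W[(W[:,0]>x0)&(W[:,0]<x1)&(W[:,1]>y0)&(W[:,1]<y1)&(W[:,2]>z0)&(W[:,2]<z1)]
# cover flange line
for n,W in (('top',T),('scene',S)):
    Q=sel(W,420,450,320,440,116,126); print(n,'flange dir',np.polyfit(Q[:,1],Q[:,0],1))
    Q=sel(W,465,505,350,410,84,96); print(n,'web',cv2.minAreaRect(Q[:,:2].astype(np.float32)),np.polyfit(Q[:,0],Q[:,1],1),Q[:,2].mean())
def ransac(P,thr=1.5,seed=0,cond=None):
    r=np.random.default_rng(seed);best=None
    for _ in range(800):
        a,b,c=P[r.choice(len(P),3,False)];n=np.cross(b-a,c-a);l=np.linalg.norm(n)
        if l<200: continue
        n/=l
        if cond and not cond(n): continue
        m=abs((P-a)@n)<thr
        if best is None or m.sum()>best.sum(): best=m
    Q=P[best];c=Q.mean(0);n=np.linalg.svd(Q-c,full_matrices=False)[2][2]; n*=np.sign(n[2]); return n,c,Q
for n,W in (('top',T),('scene',S)):
    P=sel(W,560,640,-125,45,40,165); nn,c,Q=ransac(P,cond=lambda n:abs(n[2])<.6)
    print(n,'face n',np.round(nn,4),'tilt',np.arcsin(nn[2]),'yaw',np.arctan2(nn[1],nn[0]),'pt',np.round(c,1),len(Q), 'z',Q[:,2].min(),Q[:,2].max())
    u=np.array([-nn[1],nn[0],0]);u/=np.linalg.norm(u); v=np.cross(nn,u)
    h=(Q-c)@v; y=(Q-c)@u
    hm=h.max()
    F=y[(h>hm-22)&(h<hm-4)]; print(' flange y',F.min(),F.max(), 'mid',c+u*(F.min()+F.max())/2+v*hm,'top h',hm, 'min h',h.min())
    B=y[(h<hm-35)]; print(' body y',B.min(),B.max())
    P=sel(W,590,720,-130,50,25,90); P=P[(P-c)@nn>6]; n2,c2,Q2=ransac(P,cond=lambda n:n[2]>.8); print(' floor',np.round(n2,3),np.arccos(n2@v),np.round(c2,1),len(Q2)); 
    hf=(c2-c)@v; print(' floor h',hf,'flange-floor',hm-hf, 'bottom mid', c+v*hf+u*(F.min()+F.max())/2)
    d=(Q2-c); print(' floor x ext',(d@nn).min(),(d@nn).max(),'y',(d@u).min(),(d@u).max())
```

```text
top flange dir [-3.35313972e-02  4.48197224e+02]
top web ((481.98443603515625, 382.3748779296875), (30.16567611694336, 14.076615333557129), 1.6862469911575317) [2.68692189e-02 3.68912526e+02] 89.5094624329492
scene flange dir [-2.44745595e-02  4.42717362e+02]
scene web ((480.4326171875, 381.096435546875), (14.54721736907959, 30.073081970214844), 89.04733276367188) [3.90132767e-02 3.61717326e+02] 89.65292741604429
top face n [ 0.9341 -0.0307  0.3558] tilt 0.3637440873087681 yaw -0.03287619103457965 pt [606.6 -44.1  98.1] 431 z 40.011706028665685 151.5006050301231
 flange y -44.72767791999976 43.101203024557755 mid [586.27264025 -44.2232734  151.33076828] top h 56.98438560300304 min h -62.730118778745776
 body y -59.02067276274671 57.91680518436794
 floor [-0.354  0.019  0.935] 0.00784115724915181 [673.4 -48.7  52.2] 899
 floor h -66.71821833666985 flange-floor 123.70260393967288 bottom mid [630.25925546 -45.66990699  35.72186224]
 floor x ext 6.028786284994864 84.86003990545835 y -83.79179937031604 84.1751383959608
scene face n [ 0.9347 -0.0275  0.3543] tilt 0.3621974578796038 yaw -0.029360349126206182 pt [605.  -46.   92.9] 1381 z 40.10917200524841 150.01428893236152
 flange y -44.38525171266093 45.96975806356145 mid [583.45428786 -44.61731793 149.78071537] top h 60.812813644600986 min h -56.72339591391167
 body y -58.60357986947046 60.37122463743206
 floor [-0.345  0.008  0.939] 0.010040590099882887 [671.4 -47.1  52.4] 1259
 floor h -61.43071217886927 flange-floor 122.24352582347026 bottom mid [626.75016543 -45.8888654   35.46829365]
 floor x ext 6.081898712466879 87.64106336015125 y -83.02060240698185 85.95924141003998
```

Call:
drive_tool([
  {"slide": [0,0,-0.5],"yaw": 0.28},
  {"slide": [0,0,-0.5],"yaw": 0.56},
  {"slide": [0,0,-0.5],"yaw": 0.83},
  {"slide": [0,-0.5,-0.5],"yaw": 0.83},
  {"slide": [0.1,-1,-0.5],"yaw": 0.83},
  {"slide": [0.1,-1,-0.5],"yaw": 0.83},
], gripper=1)

```text
time_s: 1.85
ee_pos: [248.5, -511.0, 282.3]
orientation: [-0.003, 1.0, 0.0, -0.001]
contact_force: [0.7, -1.0, 0.4]
opening: 85.3
grasp_force: 0.0
```

Call:
drive_tool([
  {"slide": [0.3,-0.35,0]},
  {"slide": [0.6,-0.7,0]},
  {"slide": [0.9,-1,0]},
])

```text
validation failed for argument at $.pl...
```

Call:
drive_tool([
  {"slide": [0.3,-0.35,0]},
  {"slide": [0.6,-0.7,0]},
  {"slide": [0.9,-1,0]},
])

```text
validation failed for argument at $.pl...
```

Call:
drive_tool([
  {"slide": [0.25,-0.35,0]},
  {"slide": [0.5,-0.7,0]},
  {"slide": [0.8,-1,0]},
])

```text
validation failed for argument at $.pl...
```

Call:
drive_tool([
  {"slide": [0.2,-0.35,0]},
  {"slide": [0.3,-0.7,0]},
  {"slide": [0.4,-1,0]},
])

```text
validation failed for argument at $.pl...
```

Call:
drive_tool([
  {"slide": [0.05,-0.4,0]},
  {"slide": [0.1,-0.8,0]},
  {"slide": [0.1,-1,0]},
])

```text
validation failed for argument at $.pl...
```

Call:
drive_tool([
  {"slide": [0,-0.4,0]},
  {"slide": [0,-0.8,0]},
  {"slide": [0,-1,0]},
])

```text
validation failed for argument at $.pl...
```

Call:
drive_tool([
  {"slide": [-0.05,-0.4,0]},
  {"slide": [-0.1,-0.8,0]},
  {"slide": [-0.15,-1,0]},
])

```text
validation failed for argument at $.pl...
```

Call:
drive_tool([
  {"slide": [-0.15,-0.4,0]},
  {"slide": [-0.3,-0.8,0]},
  {"slide": [-0.35,-1,0]},
])

```text
validation failed for argument at $.pl...
```

Call:
drive_tool([
  {"slide": [-0.15,-0.4,0]},
  {"slide": [-0.3,-0.8,0]},
  {"slide": [-0.3,-0.95,0],"yaw": -0.06},
  {"slide": [-0.3,-0.95,0],"yaw": -0.06},
  {"slide": [-0.3,-0.95,0],"yaw": -0.06},
])

```text
validation failed for argument at $.pl...
```

Yaw must be given in every row.

Call:
drive_tool([
  {"slide": [0.3,-0.35,0],"yaw": 0},
  {"slide": [0.6,-0.7,0],"yaw": 0},
  {"slide": [0.9,-1,0],"yaw": 0},
])

```text
time_s: 2.15
ee_pos: [341.9, -416.3, 284.5]
orientation: [0.0, 1.0, -0.001, 0.0]
contact_force: [1.2, -0.2, 0.4]
opening: 85.6
grasp_force: 0.0
```

Call:
drive_tool([
  {"slide": [0.3,-0.35,0],"yaw": 0},
  {"slide": [0.6,-0.7,0],"yaw": 0},
  {"slide": [0.9,-1,0],"yaw": 0},
])

```text
time_s: 2.45
ee_pos: [432.4, -315.9, 284.5]
orientation: [0.0, 1.0, -0.0, 0.0]
contact_force: [0.5, -0.1, -1.0]
opening: 85.4
grasp_force: 0.0
```

Call:
drive_tool([
  {"slide": [0.25,-0.35,0],"yaw": 0},
  {"slide": [0.5,-0.7,0],"yaw": 0},
  {"slide": [0.8,-1,0],"yaw": 0},
])

```text
time_s: 2.75
ee_pos: [512.0, -216.0, 284.5]
orientation: [0.0, 1.0, -0.0, 0.0]
contact_force: [0.1, -1.1, 0.5]
opening: 85.3
grasp_force: 0.0
```

Call:
drive_tool([
  {"slide": [0.2,-0.35,0],"yaw": 0},
  {"slide": [0.3,-0.7,0],"yaw": 0},
  {"slide": [0.4,-1,0],"yaw": 0},
])

```text
time_s: 3.05
ee_pos: [552.2, -115.6, 284.2]
orientation: [-0.0, 1.0, 0.0, 0.0]
contact_force: [0.6, -0.2, 0.1]
opening: 85.8
grasp_force: 0.0
```

Call:
drive_tool([
  {"slide": [0.05,-0.4,0],"yaw": 0},
  {"slide": [0.1,-0.8,0],"yaw": 0},
  {"slide": [0.1,-1,0],"yaw": 0},
])

```text
time_s: 3.35
ee_pos: [562.0, -13.2, 284.4]
orientation: [-0.001, 1.0, 0.002, 0.001]
contact_force: [-0.1, 0.3, -0.2]
opening: 85.4
grasp_force: 0.0
```

Call:
drive_tool([
  {"slide": [0,-0.4,0],"yaw": 0},
  {"slide": [0,-0.8,0],"yaw": 0},
  {"slide": [0,-1,0],"yaw": 0},
])

```text
time_s: 3.65
ee_pos: [561.2, 86.7, 284.4]
orientation: [-0.001, 1.0, 0.002, 0.0]
contact_force: [0.6, 0.5, 0.2]
opening: 85.2
grasp_force: 0.0
```

Call:
drive_tool([
  {"slide": [-0.05,-0.4,0],"yaw": 0},
  {"slide": [-0.1,-0.8,0],"yaw": 0},
  {"slide": [-0.15,-1,0],"yaw": 0},
])

```text
time_s: 3.95
ee_pos: [545.8, 186.6, 284.4]
orientation: [-0.001, 1.0, 0.002, 0.0]
contact_force: [-0.4, -0.3, -0.1]
opening: 85.5
grasp_force: 0.0
```

Call:
drive_tool([
  {"slide": [-0.15,-0.4,0],"yaw": 0},
  {"slide": [-0.3,-0.8,0],"yaw": 0},
  {"slide": [-0.35,-1,0],"yaw": 0},
])

```text
time_s: 4.25
ee_pos: [509.4, 286.8, 284.5]
orientation: [-0.001, 1.0, 0.002, -0.0]
contact_force: [0.3, 0.7, -0.6]
opening: 85.1
grasp_force: 0.0
```

Call:
drive_tool([
  {"slide": [-0.15,-0.4,0],"yaw": 0},
  {"slide": [-0.3,-0.8,0],"yaw": 0},
  {"slide": [-0.3,-0.95,0],"yaw": -0.06},
  {"slide": [-0.3,-0.95,0],"yaw": -0.06},
  {"slide": [-0.3,-0.95,0],"yaw": -0.06},
])

```text
time_s: 4.75
ee_pos: [482.4, 376.3, 283.8]
orientation: [0.0, 1.0, 0.015, 0.0]
contact_force: [0.1, -0.5, -0.1]
opening: 85.6
grasp_force: 0.0
```

```bash
cat >> h.py <<'E'
def sel(W,x0,x1,y0,y1,z0,z1):
    W=W.reshape(-1,3); return W[(W[:,0]>x0)&(W[:,0]<x1)&(W[:,1]>y0)&(W[:,1]<y1)&(W[:,2]>z0)&(W[:,2]<z1)]
def rect(P): 
    c,wh,a=cv2.minAreaRect(P[:,:2].astype(np.float32)); return np.round(c,1),np.round(wh,1),round(a,1),len(P)
E
python3 - <<'E'
from h import *
s=bot.sense(); f=bot.grab_frame('wrist'); W=cloud(f,s); print(np.round(s['ee_pos'],1))
Q=sel(W,415,455,320,440,114,126); print('flange',rect(Q),Q[:,2].mean(),np.polyfit(Q[:,1],Q[:,0],1))
Q=sel(W,464,520,350,410,82,96); print('web',rect(Q),Q[:,2].mean(),np.polyfit(Q[:,0],Q[:,1],1))
E
```

```text
[482.4 376.3 283.8]
flange (array([433.4, 382. ]), array([ 9.7, 89.8]), 1.6, 1017) 119.10718761144139 [-2.07172138e-02  4.42291589e+02]
web (array([479.8, 383.2]), array([31.8, 13.7]), 1.6, 496) 89.33403704755388 [2.65320303e-02 3.70370885e+02]
```

Call:
drive_tool([
  {"slide": [-0.04,-0.06,0.4],"yaw": 0},
  {"slide": [-0.04,-0.06,0.8],"yaw": 0},
  {"slide": [-0.04,-0.06,1],"yaw": 0},
])

```text
time_s: 5.1
ee_pos: [477.3, 379.7, 180.8]
orientation: [0.002, 1.0, 0.014, -0.001]
contact_force: [0.5, -0.2, 0.3]
opening: 85.4
grasp_force: 0.0
```

Call:
drive_tool([
  {"slide": [0,0,0.4],"yaw": 0},
  {"slide": [0,0,0.8],"yaw": 0},
  {"slide": [0,0,1],"yaw": 0},
  {"slide": [0,0,1],"yaw": 0},
])

```text
time_s: 5.5
ee_pos: [476.9, 379.3, 80.8]
orientation: [0.003, 1.0, 0.014, -0.002]
contact_force: [-0.0, -0.2, -0.0]
opening: 85.7
grasp_force: 0.0
```

Call:
drive_tool([
  {"slide": [0,0,0.05],"yaw": 0},
  {"slide": [0,0,0.05],"yaw": 0},
])

```text
time_s: 5.7
ee_pos: [478.4, 383.0, 80.1]
orientation: [-0.0, 1.0, 0.015, 0.001]
contact_force: [0.1, 0.3, 0.1]
opening: 85.3
grasp_force: 0.0
```

Call:
drive_tool([
  {"slide": [0,0,0],"yaw": 0},
  {"slide": [0,0,0],"yaw": 0},
  {"slide": [0,0,0],"yaw": 0},
  {"slide": [0,0,0],"yaw": 0},
  {"slide": [0,0,0],"yaw": 0},
  {"slide": [0,0,0],"yaw": 0},
  {"slide": [0,0,0],"yaw": 0},
  {"slide": [0,0,0],"yaw": 0},
], gripper=0)

```text
time_s: 6.5
ee_pos: [477.7, 383.4, 79.4]
orientation: [-0.0, 1.0, 0.015, 0.0]
contact_force: [0.5, -0.5, 4.6]
opening: 12.3
grasp_force: 61.5
```

Call:
drive_tool([
  {"slide": [0,0,-0.2],"yaw": 0},
  {"slide": [0,0,-0.6],"yaw": 0},
  {"slide": [0,0,-1],"yaw": 0},
])

```text
time_s: 6.8
ee_pos: [476.2, 382.1, 178.6]
orientation: [0.001, 1.0, 0.015, -0.002]
contact_force: [1.5, 0.1, -1.9]
opening: 12.3
grasp_force: 60.8
```

Call:
drive_tool([
  {"slide": [0,0,-0.3],"yaw": 0.06},
  {"slide": [0,0,-0.6],"yaw": 0.115},
  {"slide": [0,0,-0.6],"yaw": 0.115},
])

```text
time_s: 7.1
ee_pos: [478.6, 384.8, 243.1]
orientation: [-0.002, 1.0, -0.015, 0.002]
contact_force: [0.4, 0.1, -1.3]
opening: 12.7
grasp_force: 60.9
```

Call:
drive_tool([
  {"slide": [0.12,0.2,0],"yaw": 0},
  {"slide": [0.3,0.5,0],"yaw": 0},
  {"slide": [0.47,0.85,0],"yaw": 0},
])

```text
time_s: 7.4
ee_pos: [521.0, 296.3, 237.2]
orientation: [0.0, 1.0, -0.013, -0.001]
contact_force: [0.7, -0.0, -0.7]
opening: 12.3
grasp_force: 60.8
```

Call:
drive_tool([
  {"slide": [0.16,0.3,0],"yaw": 0},
  {"slide": [0.32,0.6,0],"yaw": 0},
  {"slide": [0.47,0.85,0],"yaw": 0},
])

```text
time_s: 7.7
ee_pos: [566.0, 207.7, 237.1]
orientation: [0.001, 1.0, -0.015, -0.001]
contact_force: [0.6, -0.7, -1.3]
opening: 12.5
grasp_force: 60.8
```

Call:
drive_tool([
  {"slide": [0.16,0.3,0],"yaw": 0},
  {"slide": [0.32,0.6,0],"yaw": 0},
  {"slide": [0.47,0.85,0],"yaw": 0},
])

```text
time_s: 8.0
ee_pos: [610.3, 121.5, 237.0]
orientation: [0.001, 1.0, -0.015, -0.001]
contact_force: [0.4, 0.2, -1.9]
opening: 12.2
grasp_force: 60.8
```

Call:
drive_tool([
  {"slide": [0.16,0.3,0],"yaw": 0},
  {"slide": [0.32,0.6,0],"yaw": 0},
  {"slide": [0.47,0.85,0],"yaw": 0},
])

```text
time_s: 8.3
ee_pos: [654.6, 35.3, 236.8]
orientation: [0.001, 1.0, -0.015, -0.002]
contact_force: [0.9, -0.4, -1.6]
opening: 12.2
grasp_force: 60.8
```

Call:
drive_tool([
  {"slide": [0.16,0.3,0],"yaw": 0},
  {"slide": [0.32,0.6,0],"yaw": 0},
  {"slide": [0.47,0.85,0],"yaw": 0},
  {"slide": [0.47,0.85,0],"yaw": 0},
  {"slide": [0.47,0.85,0],"yaw": 0},
])

```text
time_s: 8.8
ee_pos: [698.7, -49.4, 236.7]
orientation: [-0.0, 1.0, -0.015, -0.002]
contact_force: [-1.0, 0.5, -1.8]
opening: 12.2
grasp_force: 60.8
```

Run:
```python
from h import *
s=bot.sense(); print(np.round(s['ee_pos'],1),np.round(s['orientation'],3),s['opening'],s['grasp_force'])
f=bot.grab_frame('scene'); save(f,'scene2.png'); W=cloud(f); np.save('s2.npy',W)
f=bot.grab_frame('wrist'); save(f,'wrist2.png')
im=cv2.imread('pics/scene2.png')[110:340,200:420]; a=cv2.resize(im,None,fx=2,fy=2); b=cv2.imread('pics/wrist2.png')[:,:]; b=cv2.resize(b,(360,225)); c=np.zeros((460,800,3),np.uint8); c[:460,:440]=a; c[:225,440:]=b; cv2.imwrite('pics/v2.png',c)
```

```text
[698.7 -49.4 236.7] [-0.     1.    -0.015 -0.002] 12.204134154213595 60.818209648132324
```

View pics/v2.png

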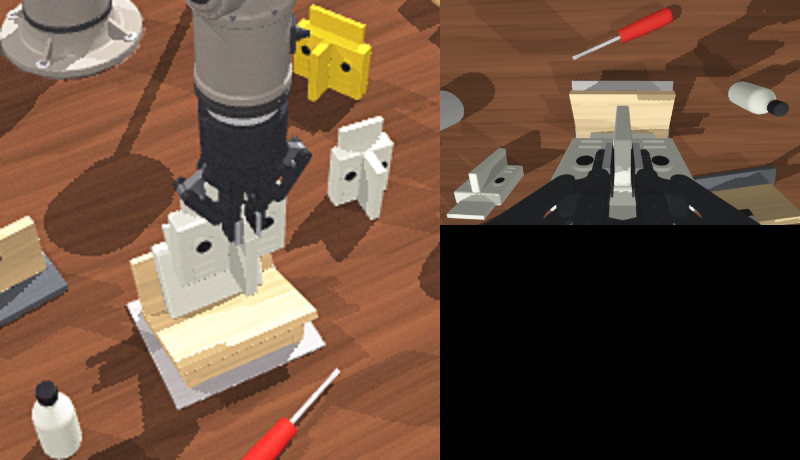

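The cover is held over the jig at scene crop (230,250). I'll measure its tilt and lateral position against the fixed half.

```bash
cat >> h.py <<'E'
def ransac(P,thr=1.2,cond=None,N=1200):
    r=np.random.default_rng(0);best=None
    for _ in range(N):
        a,b,c=P[r.choice(len(P),3,False)];n=np.cross(b-a,c-a);l=np.linalg.norm(n)
        if l<200: continue
        n/=l
        if cond and not cond(n): continue
        m=abs((P-a)@n)<thr
        if best is None or m.sum()>best.sum(): best=m
    Q=P[best];c=Q.mean(0);n=np.linalg.svd(Q-c,full_matrices=False)[2][2]; n*=np.sign(n[0]); return n,c,Q
# home frame in world from fits
H0=np.array([628.,-45.8,35.8]); ps=-0.031; th=0.36
Rh=R.from_euler('z',ps).as_matrix()@R.from_euler('y',-th).as_matrix()
E
python3 - <<'E'
from h import *
print(np.round(Rh,3))
W=np.load('s2.npy'); P=sel(W,640,705,-125,40,110,260)
n,c,Q=ransac(P,cond=lambda n:abs(n[0])>.7)
print('front',np.round(n,3),'tilt',np.arcsin(n[2]),'yaw',np.arctan2(n[1],n[0]),np.round(c,1),len(Q))
u=np.array([-n[1],n[0],0]);u/=np.linalg.norm(u);v=np.cross(n,u);y=(Q-c)@u;h=(Q-c)@v
print('y',y.min(),y.max(),'mid',np.round(c+u*(y.min()+y.max())/2,1),'h',h.min(),h.max(),'low z',Q[:,2].min(),'high',Q[:,2].max())
# lateral in home frame
print('home coords',np.round((c+u*(y.min()+y.max())/2-H0)@Rh,1))
E
```

```text
[[ 0.935  0.031 -0.352]
 [-0.029  1.     0.011]
 [ 0.352  0.     0.936]]
front [ 0.999 -0.035  0.002] tilt 0.0019041624746774866 yaw -0.034982326565638426 [674.8 -61.2 202.3] 587
y -48.22801733697247 70.52368265328185 mid [675.2 -50.  202.3] h -43.69778023805915 45.21714343885848 low z 158.6129415469543 high 247.52880500076822
home coords [102.9  -2.7 139.2]
```

Call:
drive_tool([
  {"slide": [-0.2,-0.027,0.25],"yaw": 0},
  {"slide": [-0.2,-0.027,0.55],"yaw": 0},
  {"slide": [-0.2,-0.027,0.8],"yaw": 0},
  {"slide": [-0.2,-0.027,0.9],"yaw": 0},
  {"slide": [-0.2,-0.027,0.9],"yaw": 0},
])

```text
time_s: 9.4
ee_pos: [678.5, -44.2, 147.5]
orientation: [-0.0, 1.0, -0.014, -0.002]
contact_force: [-0.3, 0.3, -1.2]
opening: 12.2
grasp_force: 60.8
```

Call:
drive_tool([
  {"slide": [0,0,0.03],"yaw": 0},
  {"slide": [0,0,0.05],"yaw": 0},
  {"slide": [0,0,0.06],"yaw": 0},
  {"slide": [0,0,0.06],"yaw": 0},
])

```text
time_s: 9.8
ee_pos: [680.0, -45.4, 143.6]
orientation: [0.0, 1.0, -0.015, 0.0]
contact_force: [0.2, -0.2, -1.8]
opening: 12.3
grasp_force: 60.8
```

Call:
drive_tool([
  {"slide": [0,0,0.02],"yaw": 0},
  {"slide": [0,0,0.03],"yaw": 0},
  {"slide": [0,0,0.03],"yaw": 0},
])

```text
time_s: 10.1
ee_pos: [680.4, -45.4, 141.4]
orientation: [0.0, 1.0, -0.015, 0.001]
contact_force: [-1.5, 0.6, 4.7]
opening: 12.1
grasp_force: 61.8
```

Call:
drive_tool([
  {"slide": [-0.03,0,0.015],"yaw": 0},
  {"slide": [-0.06,0,0.025],"yaw": 0},
  {"slide": [-0.09,0,0.035],"yaw": 0},
  {"slide": [-0.13,0,0.05],"yaw": 0},
  {"slide": [-0.17,0,0.068],"yaw": 0},
  {"slide": [-0.17,0,0.068],"yaw": 0},
])

```text
time_s: 10.7
ee_pos: [666.5, -44.8, 136.5]
orientation: [-0.0, 1.0, -0.015, 0.005]
contact_force: [3.2, -0.5, 8.8]
opening: 12.4
grasp_force: 62.0
```

```bash
cat > cov.py <<'E'
from h import *
import sys
s=bot.sense(); print(np.round(s['ee_pos'],1),np.round(s['contact_force'],1),np.round(s['moment'],2))
f=bot.grab_frame('scene'); save(f,sys.argv[1]); W=cloud(f); np.save('s3.npy',W)
L=(W.reshape(-1,3)-H0)@Rh
m=(L[:,0]>18)&(L[:,0]<80)&(abs(L[:,1])<75)&(L[:,2]>5)&(L[:,2]<110)
n,c,Q=ransac(W.reshape(-1,3)[m],cond=lambda n:abs(n[0])>.7)
u=np.array([-n[1],n[0],0]);u/=np.linalg.norm(u);v=np.cross(n,u);y=(Q-c)@u;h=(Q-c)@v
print('front tilt',np.arcsin(n[2]),'yaw',np.arctan2(n[1],n[0]),len(Q),'y',y.min(),y.max(),'h',h.min(),h.max())
mid=c+u*(y.min()+y.max())/2+v*(h.max()-90)-26*n
print('cover origin (home frame, from top edge)',np.round((mid-H0)@Rh,1))
E
python3 cov.py s3.png
```

```text
[666.5 -44.8 136.5] [ 3.2 -0.5  8.8] [-0.07 -1.18 -0.05]
front tilt 0.020290538174318036 yaw -0.03191878828028523 438 y -46.18810674180783 71.44364988820665 h -42.1217579280234 48.503521900057905
cover origin (home frame, from top edge) [-1.   0.1 23.8]
```

Call:
drive_tool([
  {"slide": [0.06,0,-0.015],"yaw": 0},
  {"slide": [0.06,0,-0.015],"yaw": 0},
])

```text
time_s: 10.95
ee_pos: [669.0, -44.9, 136.7]
orientation: [0.0, 1.0, -0.015, 0.0]
contact_force: [-5.6, -0.3, 12.0]
opening: 12.5
grasp_force: 62.7
```

Call:
drive_tool([
  {"slide": [0,0,0],"yaw": 0},
  {"slide": [0,0,0],"yaw": 0},
  {"slide": [0,0,0],"yaw": 0},
  {"slide": [0,0,0],"yaw": 0},
], gripper=0.17)

```text
time_s: 11.35
ee_pos: [668.6, -45.1, 134.4]
orientation: [-0.0, 1.0, -0.015, -0.0]
contact_force: [-0.5, -0.3, -0.8]
opening: 14.2
grasp_force: 0.0
```

```bash
python3 cov.py s4.png
```

```text
[668.6 -45.1 134.4] [-0.5 -0.3 -0.8] [-0.05  0.02 -0.05]
front tilt 0.37285086933799705 yaw -0.03392106680280097 469 y -48.31481759590128 70.5661457346523 h -37.26571207187179 49.201591777356775
cover origin (home frame, from top edge) [-0.3  1.3  1.3]
```

Call:
drive_tool([
  {"slide": [0,0,0],"yaw": 0},
  {"slide": [0,0,0],"yaw": 0},
  {"slide": [0,0,-0.3],"yaw": 0},
  {"slide": [0,0,-0.7],"yaw": 0},
  {"slide": [0,0,-1],"yaw": 0},
  {"slide": [0,0,-1],"yaw": 0},
  {"slide": [0,0,-1],"yaw": 0},
], gripper=0.5)

```text
time_s: 12.1
ee_pos: [669.0, -45.0, 235.4]
orientation: [0.0, 1.0, -0.015, 0.001]
contact_force: [-0.6, 0.4, 0.3]
opening: 42.8
grasp_force: 0.0
```

```bash
python3 cov.py s5.png
cat > gap.py <<'E'
from h import *
import sys
s=bot.sense(); f=bot.grab_frame('wrist'); save(f,sys.argv[1]); W=cloud(f,s).reshape(-1,3)
fs=bot.grab_frame('scene'); 
L0=(cloud(fs).reshape(-1,3)-H0)@Rh
for n,L in (('wrist',(W-H0)@Rh),('scene',L0)):
  for nm,x0,x1,z0,z1 in (('fl back half',-9,-1,112,126),('fl cover',2,11,112,126),('fixed body top',-24,-11,84,96),('cover body top',11,24,84,96),('cover front',23,29,20,80)):
    m=(L[:,0]>x0)&(L[:,0]<x1)&(L[:,2]>z0)&(L[:,2]<z1)&(abs(L[:,1])<75); Q=L[m]
    if len(Q)>10: 
        lo,hi=np.percentile(Q[:,1],[.5,99.5]); print(n,nm,len(Q),'y',np.round([lo,hi,(lo+hi)/2],1),'z',np.round(np.median(Q[:,2]),1))
E
python3 gap.py w5.png
python3 - <<'E'
import cv2,numpy as np
a=cv2.imread('pics/w5.png'); b=cv2.resize(cv2.imread('pics/s5.png')[170:310,240:380],(390,390)); c=np.zeros((400,800,3),np.uint8); c[:250,:400]=cv2.resize(a,(400,250)); c[:390,405:795]=b; cv2.imwrite('pics/v5.png',c)
E
```

```text
[669.  -45.  235.4] [-0.6  0.4  0.3] [-0.    0.02  0.02]
front tilt 0.37843937679104533 yaw -0.02933652046935842 626 y -55.968976015116176 63.31154782032579 h -46.34062674177147 40.20764614397866
cover origin (home frame, from top edge) [-0.1  0.9  1.2]
wrist fl back half 496 y [-36.3  40.1   1.9] z 119.9
wrist fl cover 1371 y [-33.9  37.5   1.8] z 118.2
wrist cover body top 1197 y [-56.7  60.3   1.8] z 89.9
wrist cover front 4700 y [-57.  61.   2.] z 53.7
scene fl back half 52 y [-45.2  42.4  -1.4] z 120.0
scene fl cover 132 y [-43.2  45.3   1.1] z 117.8
scene fixed body top 28 y [-60.2  57.7  -1.2] z 90.3
scene cover body top 194 y [-58.6  58.9   0.1] z 90.0
scene cover front 730 y [-57.7  59.6   1. ] z 50.5
```

View pics/v5.png

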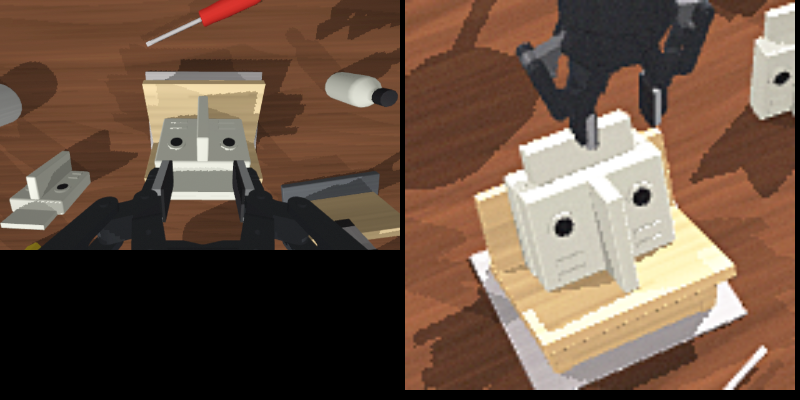

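The cover sits in the jig (right picture, 595,210) with its back on the fixed half. I'll take a view from above the flanges to check the lateral offset.

Call:
drive_tool([
  {"slide": [-0.4,0,-0.2],"yaw": 0},
  {"slide": [-0.8,0,-0.3],"yaw": 0},
  {"slide": [-1,0,-0.3],"yaw": 0},
])

```text
time_s: 12.55
ee_pos: [566.4, -42.0, 264.7]
orientation: [0.0, 1.0, -0.015, -0.001]
contact_force: [0.6, -0.2, 0.2]
opening: 42.8
grasp_force: 0.0
```

Call:
drive_tool([
  {"slide": [-0.3,0,0],"yaw": 0},
  {"slide": [-0.3,0,0],"yaw": 0},
  {"slide": [-0.3,0,0],"yaw": 0},
])

```text
time_s: 12.85
ee_pos: [538.3, -41.3, 264.1]
orientation: [0.0, 1.0, -0.015, -0.0]
contact_force: [-0.1, -0.4, 0.3]
opening: 42.6
grasp_force: 0.0
```

```bash
python3 gap.py w6.png
python3 - <<'E'
import cv2
from h import *
s=bot.sense(); f=bot.grab_frame('wrist'); T=np.linalg.inv(campose(f,s)); K=np.array(f['mtx'])
p=[]
for x,y,z in [(0,0,120),(-8,-45,120),(8,45,120),(0,-60,90),(0,60,90)]:
    c=T[:3,:3]@(H0+Rh@[x,y,z])+T[:3,3]; p.append((K[0,0]*c[0]/-c[2]+K[0,2],K[1,1]*-c[1]/-c[2]+K[1,2]))
p=np.array(p); print(np.round(p))
a=cv2.imread('pics/w6.png'); x0,x1=int(max(p[:,0].min()-40,0)),int(min(p[:,0].max()+40,640)); y0,y1=int(max(p[:,1].min()-40,0)),int(min(p[:,1].max()+70,400))
print(x0,y0); c=a[y0:y1,x0:x1]; k=min(800/c.shape[1],600/c.shape[0]); cv2.imwrite('pics/v6.png',cv2.resize(c,None,fx=k,fy=k,interpolation=cv2.INTER_CUBIC)); print(k)
E
```

```text
wrist fl back half 1030 y [-43.8  45.3   0.7] z 119.9
wrist fl cover 1691 y [-42.4  46.8   2.2] z 119.5
wrist fixed body top 288 y [-59.1  60.2   0.5] z 89.8
wrist cover body top 2699 y [-56.9  60.9   2. ] z 90.0
wrist cover front 2537 y [-56.5  60.6   2. ] z 57.9
scene fl back half 73 y [-45.1  42.7  -1.2] z 120.3
scene fl cover 169 y [-43.3  45.9   1.3] z 117.5
scene fixed body top 24 y [-60.5  58.   -1.2] z 89.8
scene cover body top 185 y [-58.5  58.7   0.1] z 90.2
scene cover front 751 y [-57.8  60.    1.1] z 51.2
[[327. 134.]
 [389. 143.]
 [263. 123.]
 [404. 115.]
 [250. 115.]]
209 74
3.4188034188034186
```

View pics/v6.png

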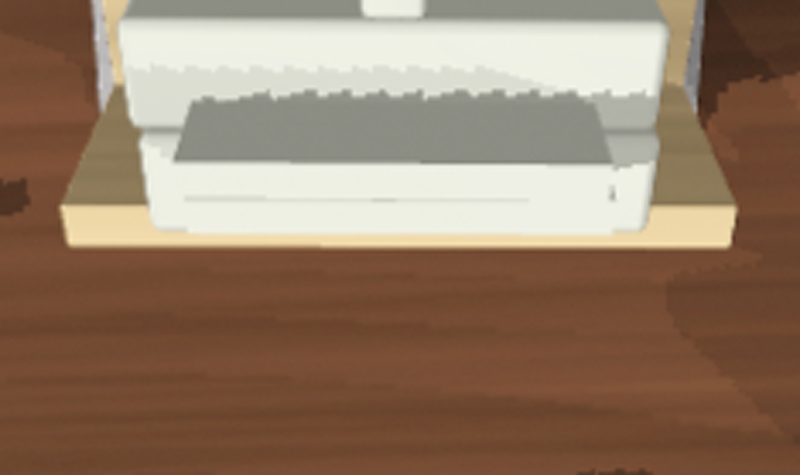

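The cover is about 1.5 mm off towards +y, shown by the flange and body edges against the fixed half. I'll nudge it by closing on the web with the tool shifted by that amount.

Call:
drive_tool([
  {"slide": [0.4,0.015,0],"yaw": 0},
  {"slide": [0.8,0.015,0.1],"yaw": 0},
  {"slide": [1,0.015,0.4],"yaw": 0},
  {"slide": [1,0.015,0.6],"yaw": 0},
  {"slide": [1,0.015,0.6],"yaw": 0},
], gripper=0.5)

```text
time_s: 13.5
ee_pos: [637.4, -45.6, 200.4]
orientation: [-0.0, 1.0, -0.015, -0.004]
contact_force: [-0.8, 0.6, -0.6]
opening: 42.6
grasp_force: 0.0
```

Call:
drive_tool([
  {"slide": [0.09,0,0.3],"yaw": 0},
  {"slide": [0.09,0,0.6],"yaw": 0},
  {"slide": [0.09,0,0.76],"yaw": 0},
  {"slide": [0.09,0,0.76],"yaw": 0},
  {"slide": [0.09,0,0.76],"yaw": 0},
])

```text
time_s: 14.0
ee_pos: [648.3, -45.8, 129.9]
orientation: [-0.0, 1.0, -0.015, 0.001]
contact_force: [-0.2, -0.2, 0.8]
opening: 42.9
grasp_force: 0.0
```

Call:
drive_tool([
  {"slide": [0,0,0],"yaw": 0},
  {"slide": [0,0,0],"yaw": 0},
  {"slide": [0,0,0],"yaw": 0},
  {"slide": [0,0,0],"yaw": 0},
  {"slide": [0,0,0],"yaw": 0},
], gripper=0.16)

```text
time_s: 14.5
ee_pos: [648.6, -45.7, 130.4]
orientation: [-0.0, 1.0, -0.015, 0.001]
contact_force: [-1.1, 0.8, 7.0]
opening: 13.7
grasp_force: 7.3
```

Call:
drive_tool([
  {"slide": [0,0,0],"yaw": 0},
  {"slide": [0,0,0],"yaw": 0},
  {"slide": [0,0,-0.2],"yaw": 0},
  {"slide": [0,0,-0.6],"yaw": 0},
  {"slide": [0,0,-1],"yaw": 0},
  {"slide": [0,0,-1],"yaw": 0},
], gripper=0.5)

```text
time_s: 15.1
ee_pos: [651.0, -45.8, 235.0]
orientation: [-0.0, 1.0, -0.015, 0.005]
contact_force: [0.6, -0.3, 0.3]
opening: 42.6
grasp_force: 0.0
```

Call:
drive_tool([
  {"slide": [-0.4,0,-0.1],"yaw": 0},
  {"slide": [-0.8,0,-0.3],"yaw": 0},
  {"slide": [-1,0,-0.4],"yaw": 0},
  {"slide": [-1,0,-0.4],"yaw": 0},
  {"slide": [-1,0,-0.4],"yaw": 0},
], gripper=1)

```text
time_s: 15.6
ee_pos: [548.0, -43.1, 268.7]
orientation: [0.0, 1.0, -0.015, 0.0]
contact_force: [0.2, 0.2, 0.0]
opening: 85.5
grasp_force: 0.0
```

```bash
python3 gap.py w7.png; python3 cov.py s7.png
python3 - <<'E'
from h import *
# clamp
f=bot.grab_frame('scene'); W=cloud(f)
for nm,f in (('scene',f),('top',bot.grab_frame('top'))):
    W=cloud(f)
    for z0,z1 in ((90,104),(108,130),(140,160),(160,175),(175,190),(186,200)):
        Q=sel(W,420,520,-330,-210,z0,z1)
        if z0==90: Q=sel(W,420,520,-370,-180,94,104)
        if len(Q)>4: print(nm,z0,z1,rect(Q),np.round(Q.mean(0),1))
E
```

```text
wrist fl back half 994 y [-43.8  45.2   0.7] z 119.9
wrist fl cover 1581 y [-43.7  45.3   0.8] z 119.5
wrist fixed body top 277 y [-59.1  60.7   0.8] z 89.8
wrist cover body top 2492 y [-58.3  59.4   0.6] z 89.9
wrist cover front 2615 y [-57.8  59.1   0.6] z 56.9
scene fl back half 62 y [-45.1  43.2  -0.9] z 120.3
scene fl cover 171 y [-44.8  44.3  -0.3] z 117.4
scene fixed body top 28 y [-60.   57.2  -1.4] z 90.2
scene cover body top 203 y [-59.   58.8  -0.1] z 90.1
scene cover front 746 y [-59.4  58.   -0.7] z 50.6
[548.3 -43.  267.9] [ 0.4  0.5 -0.1] [ 0.03 -0.02 -0.01]
front tilt 0.35133990332430537 yaw -0.03322376693632306 605 y -57.07748048808668 62.36411298431433 h -46.48227620758612 41.24919106638596
cover origin (home frame, from top edge) [-1.7 -0.3  3. ]
scene 90 104 (array([ 468.6, -287.4]), array([ 30.6, 158.6]), 4.3, 432) [ 470.1 -292.5   98.5]
scene 108 130 (array([ 471.1, -276.4]), array([39.5, 22.4]), 48.3, 100) [ 475.7 -272.   119.7]
scene 140 160 (array([ 466. , -270.9]), array([45.9, 23.7]), 8.1, 109) [ 465.7 -271.8  151. ]
scene 160 175 (array([ 466.9, -271.1]), array([52.1, 23.9]), 7.7, 111) [ 462.3 -272.1  167.4]
scene 175 190 (array([ 464.3, -271.4]), array([65.8, 23.8]), 8.2, 122) [ 461.3 -271.9  183.2]
scene 186 200 (array([ 464.3, -271.6]), array([65.6, 23.5]), 8.1, 75) [ 465.5 -271.3  189.5]
top 90 104 (array([ 474.1, -318.2]), array([18.8, 94.8]), 10.4, 159) [ 475.7 -328.4   99.7]
top 108 130 (array([ 469.2, -269.5]), array([27.5, 27.1]), 9.8, 66) [ 467.6 -271.1  126.3]
top 140 160 (array([ 466.7, -269.3]), array([43.8, 22.3]), 9.6, 40) [ 462.4 -268.2  149.9]
top 160 175 (array([ 467.2, -269.3]), array([53. , 21.9]), 9.0, 39) [ 461.9 -266.8  167.8]
top 175 190 (array([ 466.9, -270.1]), array([62.1, 23.2]), 8.2, 47) [ 464.6 -269.6  184.4]
top 186 200 (array([ 467. , -270.1]), array([62.7, 23.8]), 8.7, 65) [ 465.8 -269.6  190.5]
```

The cover is now in line: flange centres at 0.7 against 0.8. Next, the clamp.

Call:
drive_tool([
  {"slide": [-0.12,0.4,0],"yaw": 0},
  {"slide": [-0.25,0.765,0],"yaw": 0},
], gripper=1)

```text
time_s: 16.05
ee_pos: [520.9, -118.8, 268.1]
orientation: [-0.0, 1.0, -0.013, -0.0]
contact_force: [-0.2, -1.5, -0.4]
opening: 85.4
grasp_force: 0.0
```

Call:
drive_tool([
  {"slide": [-0.12,0.4,0],"yaw": 0},
  {"slide": [-0.25,0.765,0],"yaw": 0},
])

```text
time_s: 16.25
ee_pos: [492.9, -196.1, 268.2]
orientation: [-0.0, 1.0, -0.015, -0.0]
contact_force: [0.9, -1.9, 0.1]
opening: 85.5
grasp_force: 0.0
```

Call:
drive_tool([
  {"slide": [-0.12,0.4,0],"yaw": 0},
  {"slide": [-0.25,0.765,0],"yaw": 0},
])

```text
time_s: 16.45
ee_pos: [465.6, -272.0, 268.3]
orientation: [-0.0, 1.0, -0.015, -0.0]
contact_force: [0.0, -0.3, 0.8]
opening: 85.3
grasp_force: 0.0
```

Call:
drive_tool([
  {"slide": [0,0,0],"yaw": -0.28},
  {"slide": [0,0,0],"yaw": -0.56},
  {"slide": [0,0,0],"yaw": -0.84},
  {"slide": [0,0,0],"yaw": -1},
])

```text
time_s: 16.85
ee_pos: [466.2, -270.3, 268.1]
orientation: [-0.0, 0.969, 0.247, -0.0]
contact_force: [-0.7, 0.0, 0.9]
opening: 85.3
grasp_force: 0.0
```

Call:
drive_tool([
  {"slide": [0,0,0],"yaw": -0.28},
  {"slide": [0,0,0],"yaw": -0.56},
  {"slide": [0,0,0],"yaw": -0.84},
  {"slide": [0,0,0],"yaw": -1},
])

```text
time_s: 17.25
ee_pos: [466.3, -270.2, 268.1]
orientation: [-0.0, 0.872, 0.489, -0.0]
contact_force: [-0.4, -0.3, -0.6]
opening: 85.1
grasp_force: 0.0
```

Call:
drive_tool([
  {"slide": [0,0,0],"yaw": -0.28},
  {"slide": [0,0,0],"yaw": -0.56},
  {"slide": [0,0,0],"yaw": -0.84},
  {"slide": [0,0,0],"yaw": -1},
])

```text
time_s: 17.65
ee_pos: [466.3, -270.2, 268.1]
orientation: [-0.0, 0.716, 0.698, 0.0]
contact_force: [0.5, -0.7, 0.7]
opening: 85.3
grasp_force: 0.0
```

Call:
drive_tool([
  {"slide": [0,0,0],"yaw": -0.28},
  {"slide": [0,0,0],"yaw": -0.34},
  {"slide": [0,0,0],"yaw": -0.34},
  {"slide": [0,0,0],"yaw": -0.34},
])

```text
time_s: 18.05
ee_pos: [466.1, -270.2, 268.3]
orientation: [-0.0, 0.653, 0.757, 0.0]
contact_force: [0.3, -0.1, 0.7]
opening: 85.3
grasp_force: 0.0
```

Run:
```python
from h import *
s=bot.sense(); f=bot.grab_frame('wrist'); W=cloud(f,s); save(f,'w8.png'); q=s['orientation']
print(np.round(s['ee_pos'],1),'heading',np.degrees(2*np.arctan2(q[2],q[1])),np.round(s['q'],2))
for z0,z1 in ((94,104),(150,165),(165,180),(180,190),(190,200)):
    Q=sel(W,420,520,-300,-240,z0,z1) if z0>100 else sel(W,420,520,-370,-180,z0,z1)
    if len(Q)>10: print(z0,rect(Q),np.round(Q.mean(0),1),Q[:,2].max())
```

```text
[ 466.1 -270.2  268.3] heading 98.4349432041477 [ 0.75  0.25 -0.4   1.82  0.11  1.1   0.45]
94 (array([ 469.7, -285.6]), array([ 31.2, 159.8]), 12.8, 2313) [ 466.6 -280.5   99.8] 103.90339472991053
150 (array([ 464.8, -269.6]), array([49.3, 24. ]), 8.2, 445) [ 464.6 -266.9  157.7] 164.97936135889137
165 (array([ 465.6, -269.3]), array([55.6, 23.8]), 8.2, 505) [ 464.7 -266.9  172.8] 179.95492204420964
180 (array([ 465.1, -269.2]), array([63. , 23.5]), 8.7, 455) [ 463.4 -267.2  185.6] 189.99249404006375
190 (array([ 465.1, -269.7]), array([62.3, 23.3]), 8.3, 624) [ 465.4 -269.3  191.2] 193.1368210424374
```

Call:
drive_tool([
  {"slide": [0.01,-0.007,0.3],"yaw": 0},
  {"slide": [0.01,-0.007,0.6],"yaw": 0},
  {"slide": [0.01,-0.007,0.85],"yaw": 0},
  {"slide": [0.01,-0.007,0.85],"yaw": 0},
  {"slide": [0.01,-0.007,0.85],"yaw": 0},
])

```text
time_s: 18.6
ee_pos: [465.4, -269.2, 184.0]
orientation: [-0.0, 0.653, 0.758, 0.0]
contact_force: [-0.3, -0.1, 0.3]
opening: 85.5
grasp_force: 0.0
```

Call:
drive_tool([
  {"slide": [0,0,0],"yaw": 0},
  {"slide": [0,0,0],"yaw": 0},
  {"slide": [0,0,0],"yaw": 0},
  {"slide": [0,0,0],"yaw": 0},
  {"slide": [0,0,0],"yaw": 0},
  {"slide": [0,0,0],"yaw": 0},
], gripper=0.33)

```text
time_s: 19.2
ee_pos: [468.5, -270.7, 188.3]
orientation: [0.004, 0.653, 0.757, 0.001]
contact_force: [-2.4, 0.7, 18.4]
opening: 29.5
grasp_force: 47.9
```

Run:
```python
from h import *
s=bot.sense(); print(s['opening'],s['grasp_force'],np.round(s['ee_pos'],1),np.round(s['contact_force'],1))
f=bot.grab_frame('scene'); save(f,'s9.png')
a=cv2.resize(cv2.imread('pics/s9.png')[160:300,130:270],(560,560)); cv2.imwrite('pics/v9.png',a)
```

```text
29.463087916499106 47.91878464166075 [ 468.5 -270.7  188.3] [-2.4  0.7 18.4]
```

View pics/v9.png

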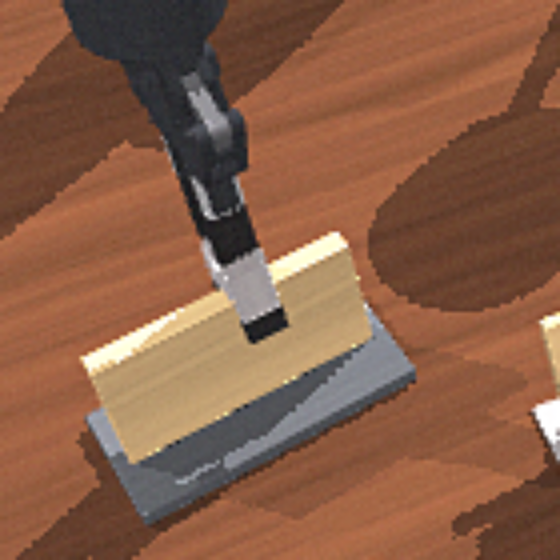

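Call:
drive_tool([
  {"slide": [0,0,-0.1],"yaw": 0},
  {"slide": [0,0,-0.4],"yaw": 0},
  {"slide": [0,0,-0.8],"yaw": 0},
  {"slide": [0,0,-1],"yaw": 0},
])

```text
time_s: 19.65
ee_pos: [466.2, -269.5, 287.7]
orientation: [0.002, 0.653, 0.758, 0.001]
contact_force: [0.4, 0.2, -1.3]
opening: 29.2
grasp_force: 46.6
```

Call:
drive_tool([
  {"slide": [0,0,-0.15],"yaw": 0.17},
  {"slide": [0,0,-0.15],"yaw": 0.34},
  {"slide": [0,0,-0.15],"yaw": 0.34},
])

```text
time_s: 19.95
ee_pos: [465.2, -269.3, 299.9]
orientation: [0.001, 0.718, 0.696, 0.0]
contact_force: [0.0, -1.0, -2.7]
opening: 28.5
grasp_force: 46.6
```

Call:
drive_tool([
  {"slide": [0.2,0.1,0],"yaw": 0},
  {"slide": [0.5,0.25,0],"yaw": 0},
  {"slide": [0.77,0.39,0],"yaw": 0},
])

```text
time_s: 20.25
ee_pos: [506.4, -192.4, 298.6]
orientation: [-0.0, 0.717, 0.697, -0.0]
contact_force: [0.5, 0.9, -0.2]
opening: 29.3
grasp_force: 46.6
```

Call:
drive_tool([
  {"slide": [0.3,0.15,0],"yaw": 0},
  {"slide": [0.6,0.3,0],"yaw": 0},
  {"slide": [0.77,0.39,0],"yaw": 0},
])

```text
time_s: 20.55
ee_pos: [548.3, -114.3, 298.7]
orientation: [-0.001, 0.715, 0.699, 0.0]
contact_force: [-0.6, -0.2, -1.2]
opening: 29.2
grasp_force: 46.6
```

Call:
drive_tool([
  {"slide": [0.3,0.15,0],"yaw": 0},
  {"slide": [0.6,0.3,0],"yaw": 0},
  {"slide": [0.77,0.39,0],"yaw": 0},
  {"slide": [0.77,0.39,0],"yaw": 0},
  {"slide": [0.77,0.39,0],"yaw": 0},
])

```text
time_s: 21.05
ee_pos: [588.5, -42.0, 298.3]
orientation: [-0.0, 0.717, 0.697, -0.001]
contact_force: [-0.1, -0.4, -1.3]
opening: 29.2
grasp_force: 46.6
```

```bash
cat > cl.py <<'E'
from h import *
import sys
s=bot.sense(); q=s['orientation']
print(np.round(s['ee_pos'],1),'head',round(np.degrees(2*np.arctan2(q[2],q[1])),2),round(s['opening'],1),round(s['grasp_force'],1),np.round(s['contact_force'],1))
f=bot.grab_frame('scene'); save(f,'s%s.png'%sys.argv[1]); Ws=cloud(f)
s=bot.sense(); g=bot.grab_frame('wrist'); save(g,'w%s.png'%sys.argv[1]); Ww=cloud(g,s)
for n,F,W in (('scene',f,Ws),('wrist',g,Ww)):
    for d in bot.silhouettes(F,'clamp')[:2]:
        P=W[d['region']]; P=P[~np.isnan(P[:,0])]; P=P[(P[:,2]>100)&(abs(P[:,0]-590)<70)&(abs(P[:,1]+45)<40)]
        if len(P)<20: continue
        L=(P-H0)@Rh
        print(n,round(d['p'],2),len(P),'world p1-p99',np.round(np.percentile(P,[1,50,99],axis=0),1).tolist())
        print('   home',np.round(np.percentile(L,[1,50,99],axis=0),1).tolist())
        np.save(f'clamp_{n}.npy',P)
E
python3 cl.py 10
python3 - <<'E'
import cv2,numpy as np
a=cv2.resize(cv2.imread('pics/s10.png')[110:290,230:370],(466,600)); b=cv2.resize(cv2.imread('pics/w10.png'),(330,206)); c=np.zeros((600,800,3),np.uint8); c[:,:466]=a; c[:206,470:]=b; cv2.imwrite('pics/v10.png',c)
E
```

```text
[588.5 -42.  298.3] head 88.43 29.2 46.6 [-0.1 -0.4 -1.3]
scene 0.95 625 world p1-p99 [[565.1, -55.9, 191.9], [600.8, -47.8, 245.5], [608.7, -30.5, 314.1]]
   home [[-1.9, -11.4, 153.6], [42.6, -3.0, 208.3], [77.0, 14.6, 273.6]]
wrist 0.6 5852 world p1-p99 [[560.9, -70.2, 138.5], [587.3, -34.3, 256.5], [608.1, -27.6, 306.8]]
   home [[-5.4, -25.3, 106.7], [40.5, 10.2, 219.6], [71.0, 16.8, 272.1]]
wrist 0.24 4042 world p1-p99 [[587.1, -83.4, 102.2], [617.6, -38.3, 128.2], [657.9, -5.7, 151.1]]
   home [[0.8, -37.7, 58.5], [22.8, 7.9, 90.0], [64.4, 39.5, 121.0]]
```

View pics/v10.png

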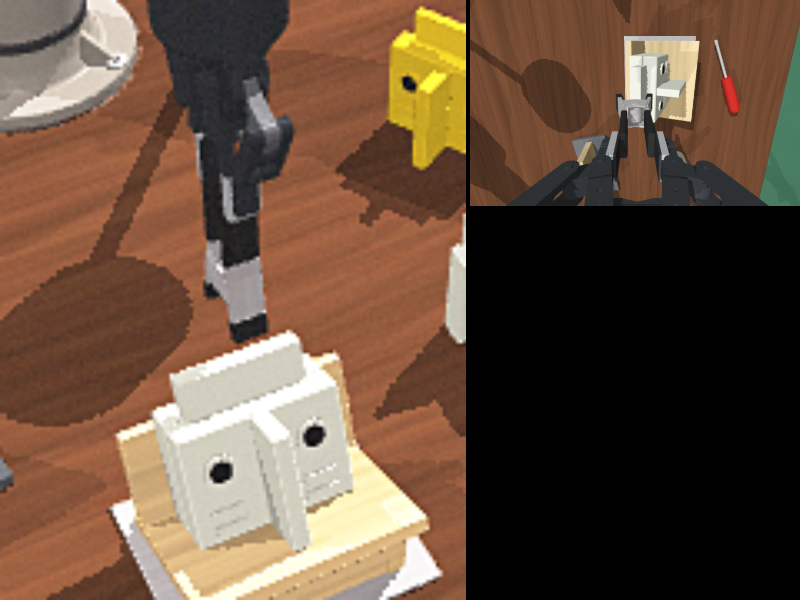

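Run:
```python
from h import *
s=bot.sense(); g=bot.grab_frame('wrist'); W=cloud(g,s).reshape(-1,3); L=(W-H0)@Rh
f=bot.grab_frame('scene'); S=cloud(f).reshape(-1,3); LS=(S-H0)@Rh
for n,l in (('wrist',L),('scene',LS)):
    m=(l[:,2]>105)&(l[:,2]<126)&(abs(l[:,1])<44)&(abs(l[:,0])<16)
    Q=l[m]; t=Q[Q[:,2]>118.5]
    print(n,len(Q),'topz',np.percentile(Q[:,2],[50,90,98]).round(1),'top x',np.percentile(t[:,0],[1,50,99]).round(1),'y',np.percentile(t[:,1],[1,99]).round(1))
    fr=Q[(Q[:,2]<116)]; 
    if len(fr): print('  front face x',np.percentile(fr[:,0],[10,50,90]).round(1))
P=np.load('clamp_scene.npy')
for z0,z1 in ((186,196),(196,206),(206,216),(216,235)):
    Q=P[(P[:,2]>z0)&(P[:,2]<z1)]; print(z0,len(Q),np.percentile(Q[:,:2],[2,50,98],axis=0).round(1).tolist(),rect(Q)[:3])
print(P[:,2].min())
P=np.load('clamp_wrist.npy')
```

```text
wrist 1469 topz [119.7 120.7 121.2] top x [-7.5  0.5  8.4] y [-6.2 43.4]
  front face x [7.8 8.1 8.4]
scene 366 topz [117.6 120.9 121.7] top x [-10.5   0.7   9.9] y [-42.7  43.5]
  front face x [4.6 6.7 8.8]
186 29 [[559.2, -53.8], [607.3, -46.4], [609.0, -31.5]] (array([583.9, -41.3]), array([24. , 50.2]), 88.0)
196 54 [[560.4, -53.5], [605.7, -44.8], [608.6, -30.6]] (array([588.1, -49.7]), array([53.1, 21.8]), 24.5)
206 48 [[566.5, -54.3], [604.1, -45.3], [606.4, -30.8]] (array([586.8, -41.8]), array([24.4, 40. ]), 87.2)
216 105 [[574.4, -55.9], [600.9, -45.1], [604.5, -31.0]] (array([590.8, -49.4]), array([40.4, 21.5]), 36.4)
190.60480633762825
```

Call:
drive_tool([
  {"slide": [-0.028,0.025,0],"yaw": 0},
  {"slide": [-0.028,0.025,0.15],"yaw": 0},
  {"slide": [-0.028,0.025,0.3],"yaw": 0},
  {"slide": [-0.028,0.025,0.4],"yaw": 0},
  {"slide": [-0.028,0.025,0.5],"yaw": 0},
  {"slide": [-0.028,0.025,0.5],"yaw": 0},
  {"slide": [-0.028,0.025,0.5],"yaw": 0},
])

```text
time_s: 22.05
ee_pos: [591.4, -44.6, 248.5]
orientation: [-0.0, 0.717, 0.697, -0.0]
contact_force: [0.5, -0.3, -0.8]
opening: 28.9
grasp_force: 46.6
```

```bash
python3 cl.py 11
python3 - <<'E'
from h import *
P=np.load('clamp_scene.npy')
for z0,z1 in ((134,150),(150,160),(160,175)):
    Q=P[(P[:,2]>z0)&(P[:,2]<z1)]
    if len(Q)>3: print(z0,len(Q),np.percentile(Q[:,:2],[2,50,98],axis=0).round(1).tolist())
a=cv2.resize(cv2.imread('pics/s11.png')[150:250,250:350],(500,500),interpolation=cv2.INTER_CUBIC); b=cv2.resize(cv2.imread('pics/w11.png')[40:260,240:400],(290,400)); c=np.zeros((500,800,3),np.uint8); c[:,:500]=a; c[:400,505:795]=b; cv2.imwrite('pics/v11.png',c)
E
```

```text
[591.4 -44.6 248.5] head 88.31 28.9 46.6 [ 0.5 -0.3 -0.8]
scene 0.66 536 world p1-p99 [[568.2, -58.1, 141.3], [603.5, -50.6, 192.6], [611.7, -32.8, 255.1]]
   home [[-14.8, -13.5, 104.9], [27.5, -5.6, 158.8], [52.5, 12.2, 223.0]]
wrist 0.95 5755 world p1-p99 [[564.3, -56.7, 133.2], [590.3, -35.7, 206.9], [611.2, -29.1, 257.5]]
   home [[-20.8, -12.0, 101.1], [26.2, 8.9, 172.0], [56.6, 15.4, 224.8]]
134 38 [[567.1, -56.0], [609.7, -48.3], [612.3, -35.4]]
150 52 [[566.6, -56.5], [608.2, -48.9], [611.7, -35.0]]
160 64 [[567.5, -57.1], [605.9, -47.3], [608.6, -32.9]]
```

View pics/v11.png

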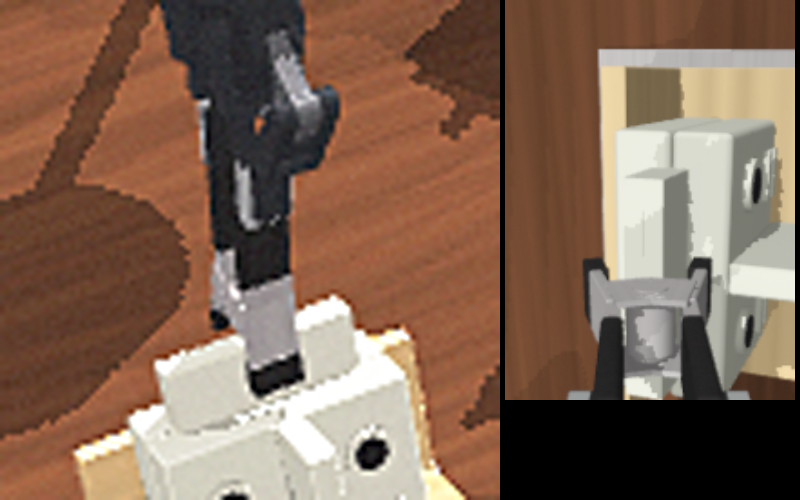

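The jaws straddle the two flanges near the middle (left picture, black front tip at 275,378). Now lowering to the throat stop.

Call:
drive_tool([
  {"slide": [0,0,0.04],"yaw": 0},
  {"slide": [0,0,0.08],"yaw": 0},
  {"slide": [0,0,0.08],"yaw": 0},
])

```text
time_s: 22.55
ee_pos: [590.9, -44.8, 240.0]
orientation: [-0.0, 0.718, 0.697, -0.0]
contact_force: [-0.2, 0.2, -0.3]
opening: 29.4
grasp_force: 46.6
```

Call:
drive_tool([
  {"slide": [0,0,0.02],"yaw": 0},
  {"slide": [0,0,0.03],"yaw": 0},
  {"slide": [0,0,0.03],"yaw": 0},
])

```text
time_s: 22.85
ee_pos: [591.7, -44.5, 239.3]
orientation: [0.001, 0.718, 0.697, 0.0]
contact_force: [-2.2, -0.8, 8.8]
opening: 29.2
grasp_force: 47.7
```

Call:
drive_tool([
  {"slide": [0,0,0],"yaw": 0},
  {"slide": [0,-0.03,0.005],"yaw": 0},
  {"slide": [0,-0.06,0.01],"yaw": 0},
  {"slide": [0,-0.06,0.01],"yaw": 0},
], gripper=0.45)

```text
time_s: 23.25
ee_pos: [585.6, -44.4, 237.1]
orientation: [0.001, 0.717, 0.697, 0.001]
contact_force: [2.2, -0.9, 0.7]
opening: 38.9
grasp_force: 8.9
```

Call:
drive_tool([
  {"slide": [0,-0.02,0.005],"yaw": 0},
  {"slide": [0,-0.05,0.01],"yaw": 0},
  {"slide": [0,-0.08,0.02],"yaw": 0},
  {"slide": [0,-0.08,0.02],"yaw": 0},
], gripper=0.55)

```text
time_s: 23.65
ee_pos: [576.9, -44.3, 234.6]
orientation: [-0.0, 0.717, 0.697, -0.0]
contact_force: [1.6, -0.3, 1.6]
opening: 47.3
grasp_force: 8.0
```

```bash
python3 cl.py 12
python3 - <<'E'
from h import *
P=np.load('clamp_scene.npy')
n,c,Q=ransac(P,cond=lambda n:abs(n[0])>.5); print('front plate tilt',np.arcsin(n[2]),c.round(1),len(Q))
a=cv2.resize(cv2.imread('pics/s12.png')[140:250,240:350],(500,500),interpolation=cv2.INTER_CUBIC); b=cv2.resize(cv2.imread('pics/w12.png')[40:260,240:400],(290,400)); c=np.zeros((500,800,3),np.uint8); c[:,:500]=a; c[:400,505:795]=b; cv2.imwrite('pics/v12.png',c)
E
```

```text
[576.9 -44.3 234.6] head 88.31 47.3 8.0 [ 1.6 -0.3  1.6]
scene 0.91 526 world p1-p99 [[556.9, -58.2, 133.3], [598.3, -49.3, 192.0], [607.8, -34.5, 243.6]]
   home [[-4.5, -13.7, 98.7], [18.2, -4.6, 159.6], [44.8, 10.3, 218.6]]
wrist 0.57 7125 world p1-p99 [[554.7, -56.2, 134.6], [580.7, -38.0, 208.8], [606.0, -29.3, 246.2]]
   home [[-16.1, -11.8, 103.2], [8.2, 6.3, 179.6], [47.2, 15.1, 218.3]]
front plate tilt 0.021619186100376508 [599.2 -46.5 195.1] 144
```

View pics/v12.png

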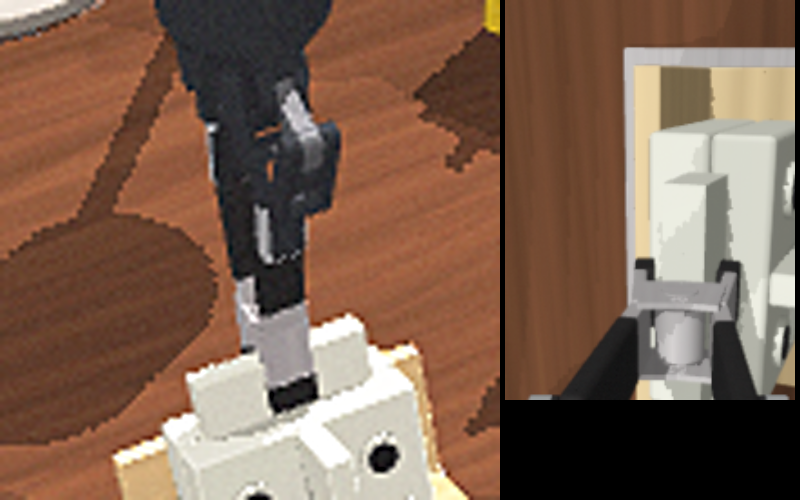

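Call:
drive_tool([
  {"slide": [0,-0.03,0.01],"yaw": 0},
  {"slide": [0,-0.06,0.02],"yaw": 0},
  {"slide": [0,-0.1,0.03],"yaw": 0},
  {"slide": [0,-0.1,0.03],"yaw": 0},
], gripper=0.62)

```text
time_s: 24.25
ee_pos: [567.0, -43.9, 231.8]
orientation: [0.0, 0.717, 0.697, 0.0]
contact_force: [1.3, -0.1, 1.2]
opening: 52.9
grasp_force: 7.8
```

Call:
drive_tool([
  {"slide": [0,-0.03,0.01],"yaw": 0},
  {"slide": [0,-0.06,0.02],"yaw": 0},
  {"slide": [0,-0.1,0.02],"yaw": 0},
  {"slide": [0,-0.1,0.02],"yaw": 0},
], gripper=0.75)

```text
time_s: 24.65
ee_pos: [556.3, -43.7, 229.3]
orientation: [-0.0, 0.717, 0.697, -0.001]
contact_force: [0.6, 0.8, -1.0]
opening: 64.2
grasp_force: 0.0
```

```bash
python3 cl.py 13
python3 - <<'E'
from h import *
P=np.load('clamp_scene.npy'); P=P[P[:,2]<200]
n,c,Q=ransac(P,cond=lambda n:abs(n[0])>.5); print('front plate tilt',np.arcsin(n[2]),c.round(1),len(Q))
a=cv2.resize(cv2.imread('pics/s13.png')[140:250,240:350],(500,500),interpolation=cv2.INTER_CUBIC); b=cv2.resize(cv2.imread('pics/w13.png')[40:260,240:400],(290,400)); c=np.zeros((500,800,3),np.uint8); c[:,:500]=a; c[:400,505:795]=b; cv2.imwrite('pics/v13.png',c)
E
```

```text
[556.3 -43.7 229.3] head 88.31 64.2 0.0 [ 0.6  0.8 -1. ]
scene 0.68 612 world p1-p99 [[529.6, -58.1, 134.3], [587.0, -48.7, 185.2], [607.0, -33.5, 239.4]]
   home [[-26.8, -13.8, 99.9], [14.0, -4.6, 157.3], [27.5, 11.1, 210.9]]
wrist 0.7 8333 world p1-p99 [[525.6, -55.9, 135.1], [568.3, -38.7, 196.2], [605.5, -29.1, 244.6]]
   home [[-30.0, -11.7, 102.4], [-10.6, 4.9, 175.8], [30.6, 15.0, 212.6]]
front plate tilt 0.31747246830053866 [596.2 -45.2 163.7] 142
```

Call:
drive_tool([
  {"slide": [0,0,0],"yaw": 0},
  {"slide": [0,0,0],"yaw": 0},
  {"slide": [0,0,0],"yaw": 0},
  {"slide": [0,0,-0.3],"yaw": 0},
  {"slide": [0,0,-0.7],"yaw": 0},
  {"slide": [0,0,-1],"yaw": 0},
  {"slide": [0,0,-1],"yaw": 0},
], gripper=1)

```text
time_s: 25.55
ee_pos: [559.7, -43.2, 334.5]
orientation: [0.003, 0.717, 0.697, 0.003]
contact_force: [0.2, -0.3, 0.8]
opening: 85.5
grasp_force: 0.0
```

```bash
cat > fin.py <<'E'
from h import *
import sys
k=sys.argv[1]
s=bot.sense(); g=bot.grab_frame('wrist'); save(g,f'w{k}.png'); f=bot.grab_frame('scene'); save(f,f's{k}.png'); t=bot.grab_frame('top')
for n,W in (('wrist',cloud(g,s)),('scene',cloud(f)),('top',cloud(t))):
    L=(W.reshape(-1,3)-H0)@Rh
    def q(x0,x1,y0,y1,z0,z1): return L[(L[:,0]>x0)&(L[:,0]<x1)&(L[:,1]>y0)&(L[:,1]<y1)&(L[:,2]>z0)&(L[:,2]<z1)]
    h=q(-45,45,-30,30,165,225)
    if len(h)>10: 
        print(n,'handles x',np.percentile(h[:,0],[1,99]).round(1),'y',np.percentile(h[:,1],[1,99]).round(1),'ztop',np.percentile(h[:,2],[95,99]).round(1))
        for z0 in (170,185,198):
            a=h[(h[:,2]>z0)&(h[:,2]<z0+12)]
            if len(a)>10: print('   z',z0,'x',np.percentile(a[:,0],[1,99]).round(1),rect(a)[:3])
    b=q(9.5,25,-25,25,93,120); 
    if len(b)>5: print(n,'front jaw z',np.percentile(b[:,2],[1,50]).round(1),'x',np.percentile(b[:,0],[50,99]).round(1),'y',np.percentile(b[:,1],[2,98]).round(1))
    for z0,z1 in ((98,104),(106,112),(112,118),(124,134)):
        a=q(9.5,28,-25,25,z0,z1)
        if len(a)>5: print('   jawplate',z0,len(a),np.percentile(a[:,0],[5,50,95]).round(1))
E
python3 fin.py 14
python3 - <<'E'
from h import *
a=cv2.resize(cv2.imread('pics/s14.png')[150:260,240:350],(500,500),interpolation=cv2.INTER_CUBIC); b=cv2.resize(cv2.imread('pics/w14.png')[:,220:440],(290,527)); c=np.zeros((527,800,3),np.uint8); c[:500,:500]=a; c[:527,505:795]=b; cv2.imwrite('pics/v14.png',c)
E
```

```text
wrist handles x [-30.5  31. ] y [-10.6  12.8] ztop [212.2 212.8]
   z 170 x [-21.8  24.1] (array([1.2, 1.8]), array([47.1, 23.6]), 1.8)
   z 185 x [-25.2  27.8] (array([2.2, 4.7]), array([53.3, 24. ]), 8.7)
   z 198 x [-29.3  31.1] (array([-0.2,  0.7]), array([23.7, 63. ]), 89.8)
wrist front jaw z [ 97.8 109.3] x [15.9 16.4] y [-9.  13.7]
   jawplate 98 42 [12.  15.9 16.3]
   jawplate 106 50 [10.5 15.8 16.2]
   jawplate 112 36 [13.1 15.9 16.2]
   jawplate 124 76 [13.9 15.9 16.2]
scene handles x [-29.7  31.6] y [-12.8  10.6] ztop [211.7 212.7]
   z 170 x [-22.7  24.7] (array([ 0.5, -0.8]), array([23.7, 49.5]), 89.7)
   z 185 x [-25.6  28.9] (array([ 1. , -1.2]), array([55.8, 23.4]), 0.3)
   z 198 x [-28.3  31.8] (array([ 1.4, -1.3]), array([23.2, 61.3]), 90.0)
scene front jaw z [ 96.9 108. ] x [14.1 18.4] y [-11.3  11.6]
   jawplate 98 25 [11.3 14.4 16.2]
   jawplate 106 28 [11.9 13.7 17.4]
   jawplate 112 23 [10.6 14.4 15.9]
   jawplate 124 47 [12.2 14.5 17.3]
top handles x [-27.8 -13.4] y [-2.4 11.9] ztop [211.6 213.4]
   z 170 x [-17.4 -13.8] (array([-15.8,   6.5]), array([10.1,  3.6]), 87.4)
   z 185 x [-22.1 -16.8] (array([-19. ,   4.9]), array([ 4.2, 15. ]), 10.2)
   z 198 x [-27.7 -20.2] (array([-22.1,   4.6]), array([ 8.6, 11.2]), 38.9)
top front jaw z [ 93.1 107.3] x [10.6 19.8] y [ 9.9 23.3]
   jawplate 106 7 [ 9.7 10.6 17. ]
```

View pics/v14.png

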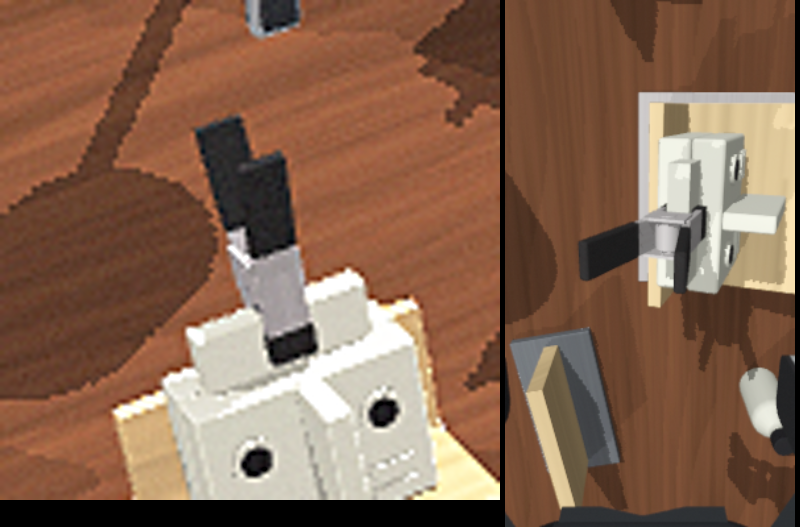

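The clamp stands square and centred on the flanges. Its top is about 93 above them, the same as it was above the rail, so it is seated. One last check of the cover before handing in.

```bash
python3 gap.py w15.png | grep -v "flange"; python3 cov.py s15.png
```

```text
wrist fl back half 412 y [-43.6  46.    1.2] z 120.0
wrist fl cover 345 y [-37.8  46.    4.1] z 119.7
wrist fixed body top 592 y [-57.6  60.6   1.5] z 89.9
wrist cover body top 1474 y [-57.4  60.5   1.5] z 89.9
wrist cover front 727 y [-55.1  60.7   2.8] z 62.4
scene fl back half 46 y [-45.   44.   -0.5] z 120.1
scene fl cover 125 y [-44.8  44.9   0.1] z 117.3
scene fixed body top 29 y [-60.2  57.   -1.6] z 90.0
scene cover body top 203 y [-60.1  59.4  -0.4] z 90.1
scene cover front 759 y [-58.9  58.6  -0.1] z 50.1
[556.6 -43.8 328.3] [-0.4 -0.9 -0. ] [ 0.05 -0.01  0.02]
front tilt 0.36643595379543015 yaw -0.03263472884569016 631 y -56.30763994696566 63.53313972301741 h -45.622523403218075 40.813776918893026
cover origin (home frame, from top edge) [-1.1 -0.5  1.5]
```

All in line and seated (+y ends 46.0/46.0 and 60.6/60.5).

```bash
python3 -c "
from workcell import bot
print(bot.job_done())"
```

```text
the job is handed in; nothing more can be done
None
```

The job is handed in: the wide white cover stands home in the jig with its side edges in line. The clamp is clipped square over the middle of both flanges, with its throat stop seated to within about 0.5 mm by camera.

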